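# Sort the spice jars and hob-side bits into their stand and tray

## Robot

A 6-joint arm with a two-finger parallel gripper is mounted at the origin on a cart in front of the work surface, level with it; the furniture and walls round the work are solid. World frame = base frame: x ahead of the robot, y to its left, z up, the work surface at z = 0. Lengths are in mm, angles in degrees, forces in N, time in s.
With the tool pointing down it reaches from about 325 to 775 mm from the base axis. Payload 9.3 kg.
Tool frame: the origin (TCP) lies midway between the tips of the shut fingers; the grasp point (between the pads) lies 19 mm behind it; z points along the fingers, y is the line along which they close (so a half turn about z gives the same grasp; the last joint's range is limited). The gripper opens to 85 mm and grips with 20 to 120 N. Pads are 22 mm wide; open, the fingers measure 114 mm over their backs; the gripper's body (76 mm by 85 mm) begins 54 mm behind the grasp point. The pads swing forward as they close: fully open they stand 13 mm farther back than shut.
Start: joints at [60.756, 14.817, 1.232, 76.415, 0, 81.257], TCP at [192.619, 515.165, 231.279] pointing down, gripper open.
Joint ranges: [-174.27, 174.27], [-52.1, 104.24], [-59.71, 78.15], [-110.17, 111.67], [-87.03, 83.33], [-180, 180]. Speed limits (degrees/s): [127.2, 127.2, 159.86, 180, 180, 180].

## Interface

Orientations are given as [roll, pitch, yaw] about the fixed x, y, z axes, in that order (R = Rz(yaw) Ry(pitch) Rx(roll)).
In Python, from cell import observe, optics, workorder gives the robot as it stands.
- The arm moves only by the shell command python3 -m jog 'ROWS' [FORCE]. ROWS is JSON, a list of rows, each a list of 3 entries, a list of its own where there are three numbers: the opening, from -1 (shut) to 1 (fully open), then the shift along the world's x, y, z as a fraction of full scale, then the turn about the world's z as a fraction of full scale. A call has 1 to 5 rows; each row shifts and turns the commanded pose from where the row before left it; what a row does not reach is not made up. Full scale, the value 1, is 0.06 m for a shift and 0.15 rad for a turn. A row lasts 1/8 s, in which the tool goes at most 62.5 mm and 10.7 degrees, less where a joint would pass 70% of its speed; a pose out of reach is approached as far as the arm can. A call with a number of a shift or a turn outside -1 to 1 is refused whole. A call with a gripper value outside its range is refused whole. The fingers move at their own pace and stop on an object; FORCE is the grip in N (left out, the last holds). Time passes only in rows, so rows that do not move let the fingers close. It gives the time, the measured TCP pose, the force, the opening and the grip force at its end, in the units of the state.
- observe(): the state, without advancing time (a new reading comes with each control period).
- optics.get_image(name): name is "scene" or "top"; returns the picture (420x560x3 uint8, blue, green, red); there is no depth.
- optics.get_calibration(name): a dict with "mtx" (3x3 intrinsics, pixels), "eye" and "attitude" of the camera in the world. Camera axes: x right, y down, z forward; pixel columns grow to the right and rows downward; lengths in mm; the calibration is good to about 2 mm. A picture is of the moment at which its call begins. get_calibration takes no time and is no camera call.
- workorder.sign_off(): hands the job in; it is judged then, once.
The state is a dict: "time_s": time; "qpos": joint angles; "joint_velocities": joint speeds; "joint_torque": joint torques, N m; "tool_pos": TCP position; "eef_rot": TCP orientation; "ft_force": force on the tool from outside, world axes, zero at the start; "moment": the same for the moment, N m; "width": finger opening in mm; "finger_force": force on a finger pad.
Only numpy, scipy, OpenCV 4.12 (cv2) and the standard library are available. Lean on these libraries where they do the work, as an engineer would, in place of code of your own. Each camera call takes 0.05 s, during which the arm holds its last target. There are 200 camera calls.

## Task

Tidy the worktop: stand the red-lidded and the green-lidded spice jar upright in the wooden spice stand, one in each bay, and put the red egg timer (standing upright) and the matchbox (lying flat) in the shallow blue tray, one in each of its bays. It does not matter which of the two bays each takes, but everything must rest fully down on the bay's floor, let go. Do not tip the jars or the timer over, and leave the salt shaker and the tea tin where they are.

Things in the scene. Friction and masses are not known exactly. Their poses are not given: they have to be found in the camera images.
- jar_red: glass spice jar with a red lid, 45 mm across, 106 mm tall, 0.11 kg, standing on the worktop; origin at the centre of its underside, z up. Upright cylinder; the lid is fixed and takes the top 20 mm. Grip anywhere on the side.
- jar_green: glass spice jar with a green lid, 46 mm across, 106 mm tall, 0.11 kg, otherwise like the red-lidded jar; origin at the centre of its underside, z up.
- egg_timer: round kitchen timer, red upper half on a white lower half, 66 mm across, 55 mm tall, 0.09 kg, standing; origin at the centre of its underside, z up. The halves do not turn here. The sides are solid from 0 to 45 mm height; above that is only a small top bar, not to be gripped. Grip with the pads about 35 mm up.
- matchbox: matchbox, blue top and dark brown sides, lying flat: 36 mm along its x, 53 mm along its y, 15 mm high, 0.02 kg; origin at the centre of its underside, z up. It does not slide open. Gripped by its upper half with the fingertips about 7 mm above its underside, the fingers clear the tray's rim on release.
- spice_stand: fixed light-wood stand, 78 mm along x, 150 mm along y, 36 mm high, walls 6 mm thick. Two cork-lined bays 66 x 66 mm inside, centred at y = +36 and -36 mm, x = 0 in its frame; bay floor 8 mm above the worktop. Origin: centre of its underside, on the worktop, z up. Fingers closing along its x stay clear of a jar in the other bay.
- blue_tray: fixed shallow blue tray, 96 mm along x, 186 mm along y. Two bays 86 x 86 mm inside, centred at y = +45 and -45 mm, x = 0 in its frame; bay floor 4 mm, rim 10 mm, middle divider 9 mm above the worktop; rim 5 mm, divider 4 mm thick. Origin: centre of its underside, on the worktop, z up.
- salt_shaker: bystander, to be left alone: glass salt shaker with a lilac cap, 60 mm across, 99 mm tall, near the right end of the front edge; origin at the centre of its underside.
- tea_tin: bystander, to be left alone: dark green round tin, 69 mm across, 102 mm tall, behind the work; origin at the centre of its underside.

How it is judged:
By the outcome, as a careful person would: the job done as asked, in the order asked, and still so for the second after the job is handed in, with the robot touching nothing.
It also fails if it takes over 112 s, if anything falls off the work surface, if the arm or the gripper's body presses on something with over 40 N, if the wrist force passes 120 N, or if a joint passes its speed limit or range.

## Working session

There is one attempt and no reset: what is moved stays moved. The work goes in short steps, Python scripts to look and compute and a shell command to move; the robot and the scene stay as the last step left them, time stands still between calls to the robot, and variables do not carry over. Pictures are saved under pics/ and viewed, at most 14 in all, crops included, and the job is handed in when it is done.

```bash
mkdir -p pics; ls; python3 - <<'E'
from cell import observe, optics, workorder
import cv2
print(observe())
for n in("scene","top"):
    cv2.imwrite(f"pics/{n}0.png",optics.get_image(n)); print(optics.get_calibration(n))
E
```

```text
pics
{'time_s': 0.0, 'qpos': array([ 6.07575132e+01,  1.48510012e+01,  1.18590547e+00,  7.64165836e+01,
       -1.49749873e-03,  8.12577592e+01]), 'joint_velocities': array([ 0.00651049, -0.13994535, -0.00206065, -0.17663563, -0.11353252,
        0.0162447 ]), 'joint_torque': array([-1.86307290e-03, -5.55642593e+01,  3.44532466e+01,  1.36578825e-02,
       -2.48133583e-04,  3.96076899e-06]), 'tool_pos': array([192.46079959, 514.88718927, 230.63744692]), 'eef_rot': array([-1.79919042e+02, -1.09343024e-02,  1.59499747e+02]), 'ft_force': array([-0.20642568,  0.70673205,  0.71209126]), 'moment': array([0.00770109, 0.04566328, 0.02901122]), 'finger_force': 0.0, 'width': 85.51550214451669}
{'mtx': array([[501.32931724,   0.        , 280.0430387 ],
       [  0.        , 501.32931724, 219.02291264],
       [  0.        ,   0.        ,   1.        ]]), 'eye': array([ 887.72817706, 1165.98656723,  894.36487596]), 'attitude': array([-122.52185792,   -0.43194156,  167.85893284])}
{'mtx': array([[522.44433325,   0.        , 280.45794497],
       [  0.        , 522.44433325, 204.5092192 ],
       [  0.        ,   0.        ,   1.        ]]), 'eye': array([ 330.09219082, -161.88640473, 1624.17909917]), 'attitude': array([-170.28712919,   -0.30336981,  -88.83914953])}
```

View pics/top0.png

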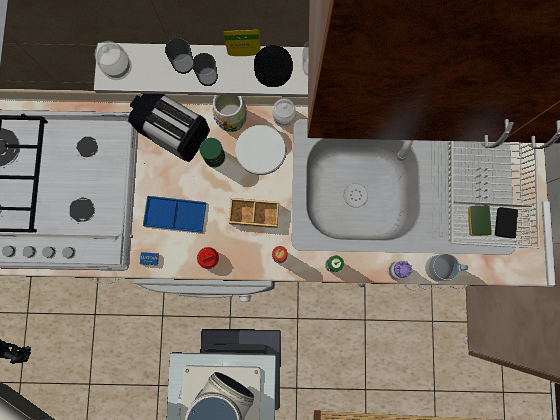

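View pics/scene0.png

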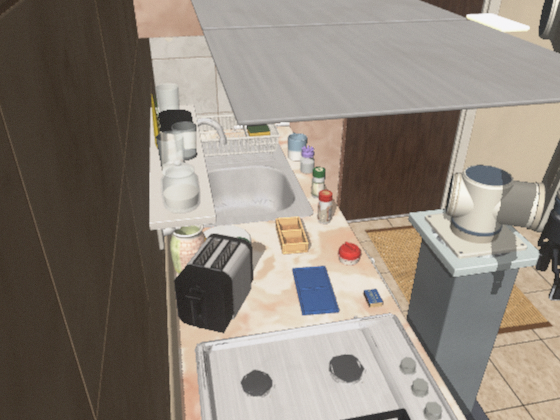

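```bash
cat > h.py <<'E'
import numpy as np, cv2
from scipy.spatial.transform import Rotation as R
from cell import observe, optics
def cast(n,uv,z):
    c=optics.get_calibration(n); M=R.from_euler('xyz',c['attitude'],degrees=True).as_matrix()
    d=M@np.linalg.solve(c['mtx'],[uv[0],uv[1],1.]); e=c['eye']; return (e+d*(z-e[2])/d[2])[:2]
def blobs(img,lo,hi,box,amin=8):
    h=cv2.cvtColor(img,cv2.COLOR_BGR2HSV); m=cv2.inRange(h,np.array(lo),np.array(hi))
    if lo[0]<3: m|=cv2.inRange(h,np.array([172]+lo[1:]),np.array([180]+hi[1:]))
    k=np.zeros_like(m); x0,y0,x1,y1=box; k[y0:y1,x0:x1]=m[y0:y1,x0:x1]
    k=cv2.morphologyEx(k,cv2.MORPH_CLOSE,np.ones((3,3)))
    n,l,s,c=cv2.connectedComponentsWithStats(k)
    o=[(s[i,4],c[i],s[i,:4],(l==i).astype(np.uint8)) for i in range(1,n) if s[i,4]>=amin]
    return sorted(o,key=lambda t:-t[0])
E
python3 - <<'E'
from h import *
T=cv2.imread('pics/top0.png');S=cv2.imread('pics/scene0.png')
np.set_printoptions(precision=1,suppress=True)
red=([0,140,80],[8,255,255]);grn=([45,60,20],[90,255,255]);blu=([100,120,30],[125,255,255]);wood=([8,70,60],[22,255,255])
def go(n,im,lab,rng,box,z,k=1):
    for a,c,s,m in blobs(im,*rng,box)[:k]:
        r=cv2.minAreaRect(cv2.findNonZero(m)); print(n,lab,a,c,s,'xy',cast(n,c,z),'rect',cast(n,r[0],z),
          '\n',np.array([cast(n,p,z) for p in cv2.boxPoints(r)]).ravel())
go('top',T,'redlid',red,(268,240,295,270),98)
go('top',T,'grnlid',grn,(320,250,350,280),98)
go('top',T,'timer',red,(190,240,225,275),38)
go('top',T,'match',blu,(135,248,165,270),15)
go('top',T,'tray',blu,(135,185,215,242),8)
go('top',T,'stand',wood,(222,190,288,235),30)
go('scene',S,'redlid',red,(310,180,340,205),96)
go('scene',S,'grnlid',grn,(308,160,330,185),96)
go('scene',S,'timer',red,(330,230,370,275),38)
go('scene',S,'match',blu,(355,280,390,310),15)
go('scene',S,'tray',blu,(285,255,345,320),8)
go('scene',S,'stand',wood,(268,210,315,260),30)
a=cv2.resize(T[185:285,125:425],None,fx=2.6,fy=2.6,interpolation=cv2.INTER_CUBIC)
b=cv2.resize(S[140:320,260:400],None,fx=1.8,fy=1.8,interpolation=cv2.INTER_CUBIC)
o=np.zeros((600,800,3),np.uint8);o[:a.shape[0],:a.shape[1]]=a;o[262:262+b.shape[0],:b.shape[1]]=b
cv2.imwrite('pics/c1.png',o)
E
```

```text
top redlid 126 [279.2 253. ] [272 246  15  15] xy [ 448.  -163.9] rect [ 447.9 -163.3] 
 [ 467.9 -142.4  468.7 -183.4  427.9 -184.1  427.1 -143.4]
top grnlid 169 [335.4 262.8] [328 255  16  16] xy [ 422.8 -328.1] rect [ 423.6 -328.3] 
 [ 445.  -306.3  445.9 -350.1  402.4 -350.1  401.5 -306.6]
top timer 340 [206.9 257.5] [197 247  21  22] xy [434.4  54.6] rect [434.4  54.1] 
 [445.9  96.4 475.6  40.7 422.9  11.9 393.5  67.4]
top match 199 [148.5 258.2] [140 252  18  13] xy [430.1 236.3] rect [430.1 236.5] 
 [413.7 262.7 448.9 262.6 446.5 210.3 411.3 210.5]
top tray 1803 [174.  213.7] [143 196  63  36] xy [570.8 167.2] rect [571.  167.5] 
 [531.9 263.2 627.9 258.6 610.4  71.  514.6  77.4]
top stand 1309 [253.4 212.8] [228 198  51  33] xy [575.4 -81.7] rect [568.6 -81.3] 
 [ 524.5   -3.7  621.7   -7.5  613.1 -159.5  516.  -154.2]
scene redlid 89 [325.2 196.9] [319 191  13  11] xy [ 449.8 -156.6] rect [ 449.1 -160.5] 
 [ 462.9 -190.3  420.8 -191.1  435.6 -131.4  476.3 -130.9]
scene grnlid 86 [318.3 172.9] [313 167  12  11] xy [ 425.9 -321.4] rect [ 423.4 -327.7] 
 [ 432.  -368.8  393.7 -361.1  415.2 -288.1  452.1 -295.4]
scene timer 278 [349.1 251.2] [339 242  21  18] xy [439.8  63.3] rect [439.2  63.3] 
 [481.   78.3 445.    8.  396.3  47.8 433.8 115.4]
scene match 52 [376.2 295.3] [371 290  11  12] xy [421.3 235.8] rect [421.4 236. ] 
 [426.9 212.7 415.1 207.3 415.9 258.7 427.4 263.7]
scene tray 1430 [314.6 290.6] [294 267  44  47] xy [572.9 176.7] rect [571.9 175.1] 
 [610.8  75.4 507.3  58.5 536.8 264.8 627.6 275.6]
scene stand 964 [291.6 235.1] [276 217  33  37] xy [580.9 -61.7] rect [578.9 -64.6] 
 [ 615.9 -163.2  520.7 -186.   545.2   25.3  629.8   41.5]
```

View pics/c1.png

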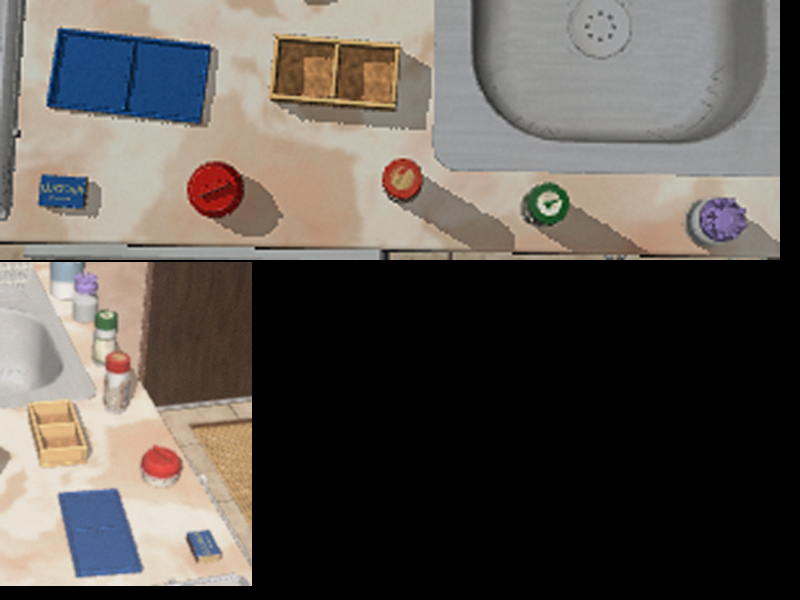

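```bash
python3 - <<'E'
from h import *
np.set_printoptions(precision=1,suppress=True)
T=cv2.imread('pics/top0.png')
for p in [(275,35),(400,42),(396,105),(272,97),(337,40),(334,101)]: print(cast('top',(p[0]/2.6+125-.3,p[1]/2.6+185-.3),36))
a=cv2.resize(T[188:242,135:292],None,fx=5,fy=5,interpolation=cv2.INTER_NEAREST); cv2.imwrite('pics/c2.png',a)
E
```

```text
[618.7 -10. ]
[ 613.4 -158.7]
[ 537.9 -155.5]
[544.3  -9.2]
[614.2 -83.8]
[541.1 -82.4]
```

View pics/c2.png

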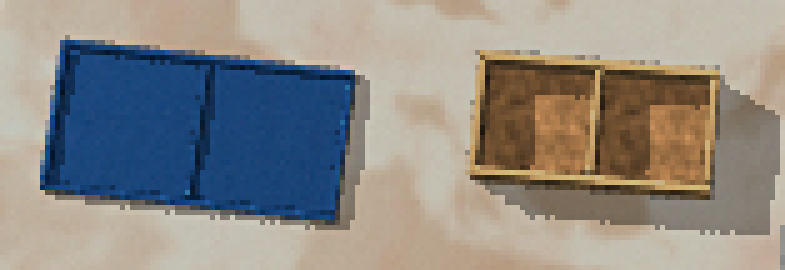

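Top view: stand centre about px (254,212), tray (174,214), red jar (279,253), green jar (335,263), timer (207,258), matchbox (149,258). Stand, tray and matchbox are each turned about -3 to -5°, so a single tool yaw of 87° serves for everything.

```bash
python3 -m jog '[[1,[0.36,-0.94,0],-0.7],[1,[0.36,-0.94,0],-0.7],[1,[0.36,-0.94,0],-0.7],[1,[0.36,-0.94,0],-0.7],[1,[0.36,-0.94,0],-0.7]]' 30
python3 -m jog '[[1,[0.36,-0.94,0],-0.7],[1,[0.36,-0.94,0],-0.7],[1,[0.36,-0.94,0],-0.7],[1,[0.36,-0.94,0],-0.7],[1,[0.36,-0.94,0],-0.7]]'
python3 -m jog '[[1,[0.36,-0.94,0],-0.7],[1,[0.36,-0.94,0],-0.7],[1,[0,0,0],0],[1,[0,0,0],0],[1,[0,0,0],0]]'
```

```text
time_s: 0.72
tool_pos: [300.7, 231.4, 231.2]
eef_rot: [180.0, 0.0, 129.3]
ft_force: [0.6, -0.5, 0.8]
width: 85.5
finger_force: 0.0
time_s: 1.35
tool_pos: [408.8, -50.9, 231.3]
eef_rot: [180.0, -0.0, 99.1]
ft_force: [1.2, 0.8, -0.2]
width: 85.4
finger_force: 0.0
time_s: 1.98
tool_pos: [451.4, -160.6, 231.4]
eef_rot: [-180.0, -0.0, 87.4]
ft_force: [0.3, -0.4, -1.2]
width: 85.2
finger_force: 0.0
```

```bash
python3 -m jog '[[1,[-0.06,-0.05,-0.5],0],[1,[0,0,-0.7],0],[1,[0,0,-0.7],0],[1,[0,0,-0.6],0],[1,[0,0,-0.44],0]]'
python3 -m jog '[[1,[0,0,0],0],[-0.2,[0,0,0],0],[-0.2,[0,0,0],0],[-0.2,[0,0,0],0],[-0.2,[0,0,0],0]]' 30
python3 -m jog '[[-0.2,[0,0,0],0],[-0.2,[0,0,0],0],[-0.2,[0,0,0],0],[-0.2,[0,0,0],0],[-0.2,[0,0,0],0]]'
```

```text
time_s: 2.6
tool_pos: [447.7, -163.1, 54.0]
eef_rot: [-180.0, -0.0, 87.4]
ft_force: [0.6, -0.1, -0.8]
width: 85.2
finger_force: 0.0
time_s: 3.22
tool_pos: [448.6, -164.9, 56.0]
eef_rot: [179.9, 0.0, 87.3]
ft_force: [-1.5, 1.2, 6.5]
width: 43.4
finger_force: 29.4
time_s: 3.85
tool_pos: [448.6, -164.9, 56.0]
eef_rot: [179.9, 0.0, 87.3]
ft_force: [-2.0, 0.8, 7.2]
width: 43.4
finger_force: 29.4
```

```bash
python3 -m jog '[[-0.3,[0,0,0.3],0],[-0.3,[0,0,0.5],0],[-0.3,[0,0,0.4],0],[-0.3,[0.2,0.2,0],0],[-0.3,[0.5,0.5,0],0]]'
python3 -m jog '[[-0.3,[0.6,0.5,0],0],[-0.3,[0.6,0.5,0],0],[-0.3,[0.3,0.25,0],0],[-0.3,[0,0,0],0],[-0.3,[0,0,0],0]]'
python3 - <<'E'
from h import *
T=optics.get_image('top');S=optics.get_image('scene')
a=cv2.resize(T[150:270,200:340],None,fx=3,fy=3);b=cv2.resize(S[130:270,250:370],None,fx=3,fy=3)
o=np.zeros((420,800,3),np.uint8);o[:360,:420]=a;o[:420,430:790]=b;cv2.imwrite('pics/c3.png',o)
E
```

```text
time_s: 4.47
tool_pos: [490.5, -122.5, 126.8]
eef_rot: [180.0, 0.0, 87.2]
ft_force: [0.7, -0.4, -1.0]
width: 43.9
finger_force: 30.9
time_s: 5.1
tool_pos: [579.6, -47.3, 126.0]
eef_rot: [-179.9, -0.0, 87.3]
ft_force: [0.1, 0.4, -0.3]
width: 43.4
finger_force: 31.0
```

View pics/c3.png

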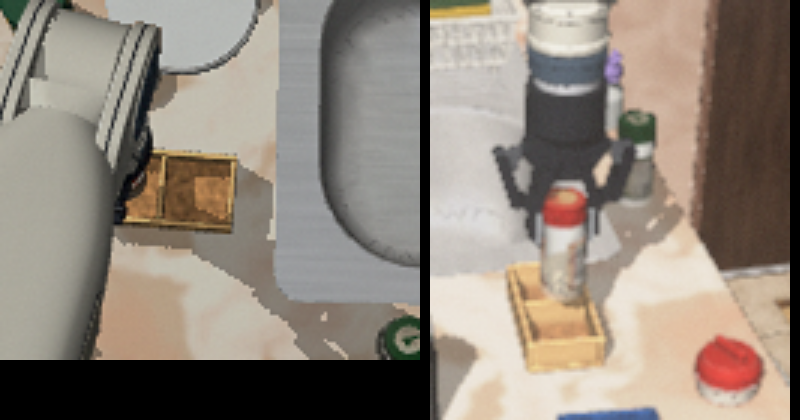

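```bash
python3 - <<'E'
from h import *
S=optics.get_image('scene')
for a,c,s,m in blobs(S,[0,140,80],[8,255,255],(415-180,130,325,225))[:2]: print(a,c,cast('scene',c,166)-[1.8,7])
E
python3 -m jog '[[-0.3,[0,0,-0.3],0],[-0.3,[0,0,-0.3],0],[-0.3,[0,0,-0.15],0],[-0.3,[0,0,-0.1],0],[-0.3,[0,0,0],0]]'
```

```text
101 [294.51485149 200.0990099 ] [578.25863276 -47.30694605]
time_s: 5.88
tool_pos: [580.1, -47.8, 75.9]
eef_rot: [-180.0, 0.0, 87.3]
ft_force: [-0.6, 0.2, -0.7]
width: 43.9
finger_force: 31.0
```

```bash
python3 -m jog '[[-0.3,[0,0,-0.1],0],[-0.3,[0,0,-0.06],0],[-0.3,[0,0,-0.03],0],[-0.3,[0,0,0],0],[-0.3,[0,0,0],0]]'
```

```text
time_s: 6.5
tool_pos: [580.3, -47.6, 64.6]
eef_rot: [180.0, 0.0, 87.3]
ft_force: [-0.2, -0.2, -1.8]
width: 43.5
finger_force: 31.0
```

```bash
python3 -m jog '[[-0.3,[0,0,-0.02],0],[-0.3,[0,0,0],0],[-0.3,[0,0,0],0]]'
python3 -m jog '[[0,[0,0,0],0],[0.5,[0,0,0],0],[0.5,[0,0,0],0],[0.5,[0,0,0],0]]'
python3 -m jog '[[0.8,[0,0,0.3],0],[0.8,[0,0,0.8],0],[1,[0,0,0.8],0],[1,[0,0,0.4],0],[1,[0,0,0],0]]'
```

```text
time_s: 6.88
tool_pos: [580.4, -47.6, 64.1]
eef_rot: [179.9, 0.0, 87.3]
ft_force: [-2.1, 0.4, 6.3]
width: 43.8
finger_force: 31.6
time_s: 7.38
tool_pos: [580.2, -47.7, 63.2]
eef_rot: [-180.0, 0.0, 87.3]
ft_force: [0.0, -0.3, -0.4]
width: 64.3
finger_force: 0.0
time_s: 8.0
tool_pos: [581.1, -47.8, 203.1]
eef_rot: [179.8, 0.0, 87.3]
ft_force: [0.8, -0.1, -0.2]
width: 85.3
finger_force: 0.0
```

```bash
python3 -m jog '[[1,[-0.525,-0.935,0],0],[1,[-0.525,-0.935,0],0],[1,[-0.525,-0.935,0],0],[1,[-0.525,-0.935,0],0],[1,[-0.525,-0.935,0],0]]'
python3 -m jog '[[1,[0,0,0],0],[1,[0,0,0],0]]'
python3 - <<'E'
from h import *
T=optics.get_image('top');S=optics.get_image('scene')
a=cv2.resize(T[150:290,200:380],None,fx=2.3,fy=2.3);b=cv2.resize(S[130:270,250:370],None,fx=3,fy=3)
o=np.zeros((420,800,3),np.uint8);o[:322,:414]=a;o[:420,430:790]=b;cv2.imwrite('pics/c4.png',o)
E
```

```text
time_s: 8.62
tool_pos: [425.7, -321.3, 200.0]
eef_rot: [-179.9, -0.1, 87.3]
ft_force: [0.4, -0.4, 0.9]
width: 85.5
finger_force: 0.0
time_s: 8.88
tool_pos: [426.8, -319.9, 200.2]
eef_rot: [-179.9, -0.1, 87.2]
ft_force: [-0.2, -0.2, -0.2]
width: 85.2
finger_force: 0.0
```

View pics/c4.png

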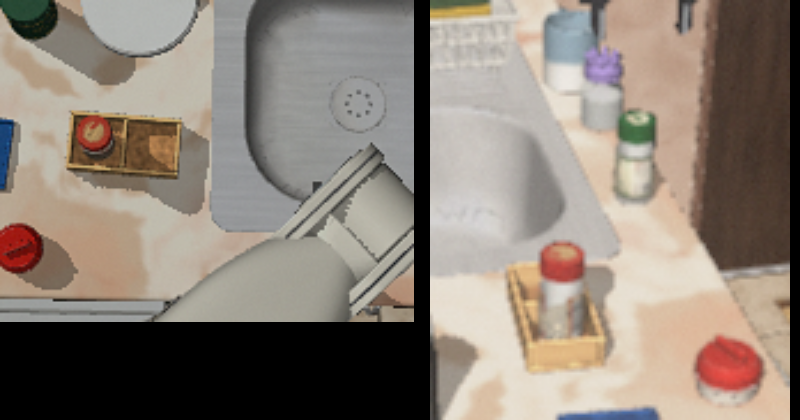

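Red jar stands in the near bay, upright (left crop (95,132)); green jar still in place under the gripper.

```bash
python3 -m jog '[[1,[-0.06,-0.14,-0.1],0],[1,[0,0,-0.5],0],[1,[0,0,-0.7],0],[1,[0,0,-0.7],0],[1,[0,0,-0.42],0]]'
python3 -m jog '[[1,[0,0,0],0],[-0.2,[0,0,0],0],[-0.2,[0,0,0],0],[-0.2,[0,0,0],0],[-0.2,[0,0,0],0]]' 30
python3 -m jog '[[-0.3,[0,0,0],0],[-0.3,[0,0,0],0]]'
```

```text
time_s: 9.6
tool_pos: [423.3, -327.3, 53.8]
eef_rot: [-179.9, -0.1, 87.4]
ft_force: [-0.2, -0.6, 0.2]
width: 85.8
finger_force: 0.0
time_s: 10.22
tool_pos: [424.1, -329.1, 57.3]
eef_rot: [179.9, 0.1, 87.3]
ft_force: [-0.7, 0.7, 6.7]
width: 44.4
finger_force: 29.9
time_s: 10.48
tool_pos: [424.0, -329.0, 57.3]
eef_rot: [179.9, 0.1, 87.3]
ft_force: [-1.9, 0.8, 7.0]
width: 44.4
finger_force: 29.9
```

```bash
python3 -m jog '[[-0.3,[0,0,0.3],0],[-0.3,[0,0,0.5],0],[-0.3,[0.1,0.1,0.4],0],[-0.3,[0.4,0.5,0],0],[-0.3,[0.5,0.7,0],0]]'
python3 -m jog '[[-0.3,[0.5,0.7,0],0],[-0.3,[0.5,0.7,0],0],[-0.3,[0.4,0.5,0],0],[-0.3,[0.14,0.3,0],0],[-0.3,[0,0,0],0]]'
python3 -m jog '[[-0.3,[0,0,0],0],[-0.3,[0,0,0],0]]'
python3 - <<'E'
from h import *
S=optics.get_image('scene')
cv2.imwrite('pics/c5.png',cv2.resize(S[110:270,230:370],None,fx=3,fy=3))
for a,c,s,m in blobs(S,[45,60,20],[90,255,255],(270,130,325,225))[:2]: print(a,c,cast('scene',c,166)-[2,7])
E
```

```text
time_s: 11.1
tool_pos: [484.1, -250.6, 128.7]
eef_rot: [179.9, 0.0, 87.2]
ft_force: [0.1, 0.3, -1.7]
width: 44.4
finger_force: 31.0
time_s: 11.72
tool_pos: [576.0, -117.6, 128.0]
eef_rot: [-180.0, -0.0, 87.4]
ft_force: [-0.2, -0.3, -2.2]
width: 44.0
finger_force: 31.0
time_s: 11.98
tool_pos: [575.5, -119.6, 128.2]
eef_rot: [-180.0, 0.0, 87.2]
ft_force: [0.4, 0.9, -1.4]
width: 44.4
finger_force: 31.0
103 [290.24271845 188.21359223] [ 574.13021971 -118.22463065]
```

View pics/c5.png

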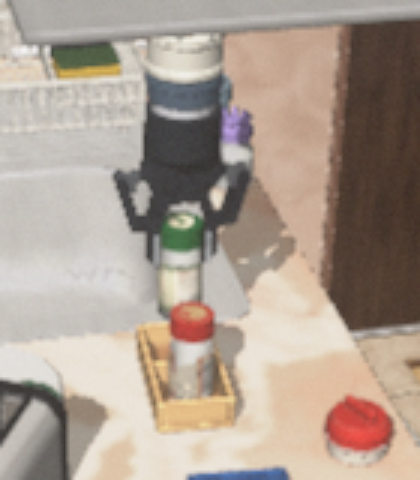

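```bash
python3 -m jog '[[-0.3,[0.02,0,-0.3],0],[-0.3,[0,0,-0.3],0],[-0.3,[0,0,-0.2],0],[-0.3,[0,0,-0.12],0],[-0.3,[0,0,-0.05],0]]'
python3 -m jog '[[-0.3,[0,0,-0.03],0],[-0.3,[0,0,-0.02],0],[-0.3,[0,0,0],0],[-0.3,[0,0,0],0]]'
```

```text
time_s: 12.65
tool_pos: [577.2, -118.7, 69.7]
eef_rot: [-180.0, -0.0, 87.3]
ft_force: [-0.0, -0.1, -1.6]
width: 44.4
finger_force: 31.1
time_s: 13.15
tool_pos: [577.3, -118.5, 67.1]
eef_rot: [180.0, 0.0, 87.3]
ft_force: [-0.5, -0.3, -1.7]
width: 44.5
finger_force: 31.1
```

```bash
python3 -m jog '[[-0.3,[0,0,-0.025],0],[-0.3,[0,0,0],0],[-0.3,[0,0,0],0]]'
python3 -m jog '[[-0.3,[0,0,-0.015],0],[-0.3,[0,0,0],0],[-0.3,[0,0,0],0]]'
```

```text
time_s: 13.52
tool_pos: [577.3, -118.5, 65.4]
eef_rot: [180.0, 0.0, 87.3]
ft_force: [0.0, -0.4, -1.0]
width: 44.4
finger_force: 31.0
time_s: 13.9
tool_pos: [577.3, -118.6, 65.3]
eef_rot: [180.0, 0.0, 87.3]
ft_force: [-2.1, 0.9, 6.7]
width: 44.1
finger_force: 31.7
```

```bash
python3 -m jog '[[0,[0,0,0],0],[0.5,[0,0,0],0],[0.5,[0,0,0],0],[0.5,[0,0,0],0]]'
python3 -m jog '[[0.8,[0,0,0.3],0],[0.8,[0,0,0.8],0],[1,[0,0,0.8],0],[1,[0,0,0.4],0],[1,[-0.3,0.36,0],0]]'
python3 -m jog '[[1,[-0.6,0.72,0],0],[1,[-0.6,0.72,0],0],[1,[-0.6,0.72,0],0],[1,[-0.3,0.36,0],0],[1,[0,0,0],0]]'
python3 -m jog '[[1,[0,0,0],0],[1,[0,0,0],0]]'
python3 - <<'E'
from h import *
T=optics.get_image('top');S=optics.get_image('scene')
a=cv2.resize(T[150:290,120:340],None,fx=1.9,fy=1.9);b=cv2.resize(S[130:310,250:390],None,fx=2.6,fy=2.6)
o=np.zeros((470,800,3),np.uint8);o[:a.shape[0],:a.shape[1]]=a;o[:468,430:430+b.shape[1]]=b;cv2.imwrite('pics/c6.png',o)
E
```

```text
time_s: 14.4
tool_pos: [577.2, -118.5, 64.4]
eef_rot: [-180.0, -0.0, 87.3]
ft_force: [0.6, -0.6, -0.6]
width: 64.2
finger_force: 0.0
time_s: 15.02
tool_pos: [560.6, -97.9, 204.2]
eef_rot: [179.8, 0.1, 87.2]
ft_force: [0.7, -0.1, 0.2]
width: 85.5
finger_force: 0.0
time_s: 15.65
tool_pos: [432.1, 55.5, 202.9]
eef_rot: [180.0, -0.0, 87.4]
ft_force: [0.2, -0.7, 0.9]
width: 85.3
finger_force: 0.0
time_s: 15.9
tool_pos: [433.9, 53.6, 202.3]
eef_rot: [-180.0, 0.0, 87.2]
ft_force: [0.5, 0.4, -0.7]
width: 85.4
finger_force: 0.0
```

View pics/c6.png

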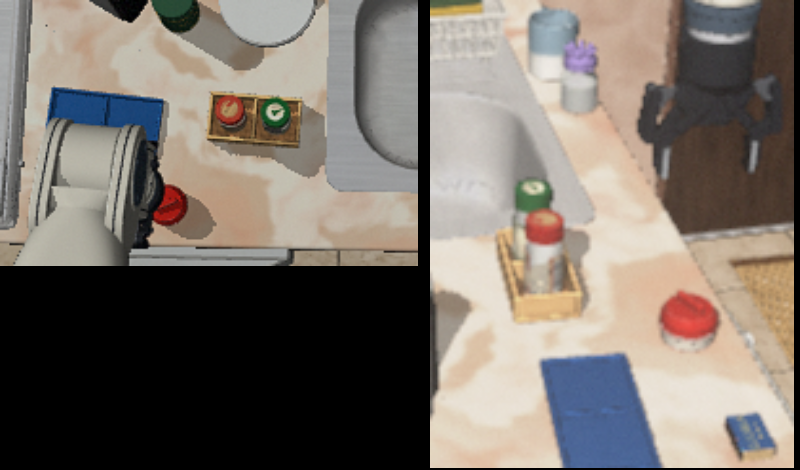

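Both jars stand upright in their bays (left crop (229,113) and (275,113)). Now the timer.

```bash
python3 -m jog '[[1,[0,0,-0.7],0],[1,[0,0,-0.7],0],[1,[0,0,-0.7],0],[1,[0,0,-0.4],0],[1,[0,0,-0.2],0]]'
python3 -m jog '[[1,[0,0,-0.25],0],[1,[0,0,-0.2],0],[1,[0,0,-0.06],0],[1,[0,0,0],0]]'
python3 -m jog '[[0.4,[0,0,0],0],[0.4,[0,0,0],0],[0.4,[0,0,0],0],[0.4,[0,0,0],0],[0.4,[0,0,0],0]]' 25
```

```text
time_s: 16.62
tool_pos: [432.9, 53.9, 39.2]
eef_rot: [-179.9, -0.0, 87.3]
ft_force: [-0.3, -0.6, -0.5]
width: 85.6
finger_force: 0.0
time_s: 17.12
tool_pos: [433.4, 54.2, 10.0]
eef_rot: [180.0, 0.0, 87.3]
ft_force: [-0.2, 0.1, -0.4]
width: 85.4
finger_force: 0.0
time_s: 17.75
tool_pos: [433.7, 54.2, 10.5]
eef_rot: [179.9, 0.0, 87.3]
ft_force: [-0.7, 0.2, 5.9]
width: 65.1
finger_force: 27.2
```

```bash
python3 -m jog '[[0.3,[0,0,0.2],0],[0.3,[0,0,0.4],0],[0.3,[0.1,0.05,0.2],0],[0.3,[0.5,0.25,0],0],[0.3,[0.6,0.3,0],0]]'
python3 -m jog '[[0.3,[0.6,0.3,0],0],[0.3,[0.32,0.18,0],0],[0.3,[0.1,0.06,0],0],[0.3,[0,0,0],0],[0.3,[0,0,0],0]]'
python3 - <<'E'
from h import *
S=optics.get_image('scene')
cv2.imwrite('pics/c7.png',cv2.resize(S[150:320,260:400],None,fx=3,fy=3))
for a,c,s,m in blobs(S,[0,140,80],[8,255,255],(290,225,350,300))[:2]: print(a,c,cast('scene',c,86)-[5.4,9])
E
```

```text
time_s: 18.38
tool_pos: [506.4, 90.7, 58.6]
eef_rot: [179.9, -0.0, 87.3]
ft_force: [-0.1, -0.5, -1.0]
width: 64.9
finger_force: 28.3
time_s: 19.0
tool_pos: [565.6, 122.3, 57.9]
eef_rot: [-180.0, 0.0, 87.3]
ft_force: [0.1, -0.1, -1.5]
width: 64.8
finger_force: 28.3
327 [313.25993884 257.31498471] [562.5981804 123.1380835]
```

View pics/c7.png

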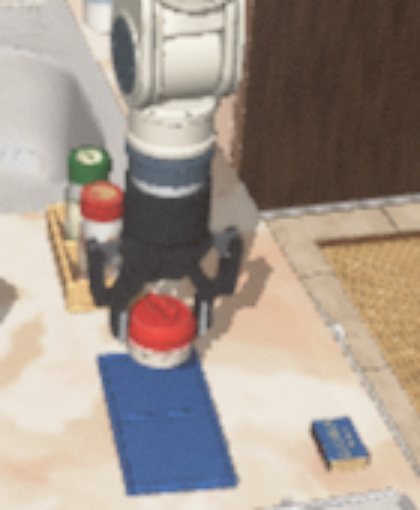

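```bash
python3 -m jog '[[0.3,[0.03,0,-0.2],0],[0.3,[0,0,-0.25],0],[0.3,[0,0,-0.15],0],[0.3,[0,0,-0.05],0],[0.3,[0,0,0],0]]'
python3 -m jog '[[0.3,[0,0,-0.03],0],[0.3,[0,0,0],0],[0.3,[0,0,0],0]]'
python3 -m jog '[[0.3,[0,0,-0.02],0],[0.3,[0,0,0],0],[0.3,[0,0,0],0]]'
```

```text
time_s: 19.68
tool_pos: [568.1, 122.7, 18.6]
eef_rot: [-180.0, 0.0, 87.3]
ft_force: [0.2, -0.1, -0.8]
width: 65.1
finger_force: 28.3
time_s: 20.05
tool_pos: [568.3, 122.7, 17.3]
eef_rot: [180.0, -0.0, 87.3]
ft_force: [-0.2, 0.6, -0.8]
width: 65.1
finger_force: 28.3
time_s: 20.42
tool_pos: [568.2, 122.7, 15.9]
eef_rot: [180.0, -0.0, 87.3]
ft_force: [0.0, -0.6, -1.5]
width: 64.9
finger_force: 28.3
```

```bash
python3 -m jog '[[0.3,[0,0,-0.02],0],[0.3,[0,0,0],0],[0.3,[0,0,0],0]]'
python3 -m jog '[[0.3,[0,0,-0.01],0],[0.3,[0,0,0],0],[0.3,[0,0,0],0]]'
```

```text
time_s: 20.8
tool_pos: [568.2, 122.7, 14.6]
eef_rot: [-180.0, 0.0, 87.3]
ft_force: [-0.3, 0.3, -1.0]
width: 65.2
finger_force: 28.4
time_s: 21.18
tool_pos: [568.2, 122.7, 14.6]
eef_rot: [180.0, -0.0, 87.3]
ft_force: [-1.7, -0.2, 4.8]
width: 64.7
finger_force: 29.0
```

```bash
python3 -m jog '[[0.6,[0,0,0],0],[1,[0,0,0],0],[1,[0,0,0],0],[1,[0,0,0],0]]'
python3 -m jog '[[1,[0,0,0.2],0],[1,[0,0,0.7],0],[1,[0,0,0.8],0],[1,[0,0,0.3],0],[1,[-0.3,0.295,0],0]]'
python3 -m jog '[[1,[-0.6,0.5,0],0],[1,[-0.6,0.5,0],0],[1,[-0.5,0.4,0],0],[1,[-0.3,0.2,0],0],[1,[0,0,0],0]]'
python3 -m jog '[[1,[0,0,0],0],[1,[0,0,0],0]]'
python3 - <<'E'
from h import *
S=optics.get_image('scene')
cv2.imwrite('pics/c8.png',cv2.resize(S[180:320,260:400],None,fx=3.5,fy=3.5))
E
```

```text
time_s: 21.68
tool_pos: [568.2, 122.7, 14.0]
eef_rot: [-180.0, 0.0, 87.3]
ft_force: [0.2, 0.2, -0.5]
width: 85.3
finger_force: 0.0
time_s: 22.3
tool_pos: [551.4, 140.2, 136.2]
eef_rot: [179.8, -0.0, 87.2]
ft_force: [0.1, -0.1, 0.1]
width: 85.4
finger_force: 0.0
time_s: 22.92
tool_pos: [428.8, 237.1, 134.1]
eef_rot: [-180.0, 0.0, 87.4]
ft_force: [-0.0, -0.2, 0.8]
width: 85.2
finger_force: 0.0
time_s: 23.18
tool_pos: [431.0, 235.9, 133.9]
eef_rot: [-180.0, 0.0, 87.2]
ft_force: [-0.0, -0.7, 0.5]
width: 85.5
finger_force: 0.0
```

View pics/c8.png

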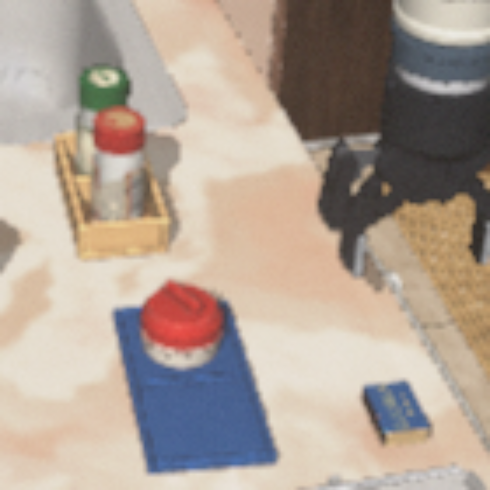

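Timer stands upright in its bay (180,325); the matchbox is undisturbed.

```bash
python3 -m jog '[[1,[0,0,-0.6],0],[1,[0,0,-0.7],0],[1,[0,0,-0.4],0],[1,[0,0,-0.25],0],[1,[0,0,-0.18],0]]'
python3 -m jog '[[1,[0,0,0],0],[-0.4,[0,0,0],0],[-0.4,[0,0,0],0],[-0.4,[0,0,0],0],[-0.4,[0,0,0],0]]' 20
python3 -m jog '[[-0.4,[0,0,0],0],[-0.4,[0,0,0],0],[-0.4,[0,0,0],0]]'
```

```text
time_s: 23.85
tool_pos: [430.5, 235.9, 5.4]
eef_rot: [-180.0, 0.0, 87.3]
ft_force: [0.9, 0.2, -0.2]
width: 85.5
finger_force: 0.0
time_s: 24.48
tool_pos: [430.5, 236.5, 6.9]
eef_rot: [179.9, -0.0, 87.3]
ft_force: [-1.1, -1.1, 6.7]
width: 37.0
finger_force: 20.4
time_s: 24.85
tool_pos: [430.5, 236.5, 6.9]
eef_rot: [179.9, -0.0, 87.3]
ft_force: [-0.9, 0.2, 5.1]
width: 36.7
finger_force: 20.4
```

```bash
python3 -m jog '[[-0.4,[0,0,0.2],0],[-0.4,[0,0,0.4],0],[-0.4,[0.2,0,0.1],0],[-0.4,[0.5,-0.1,0],0],[-0.4,[0.6,-0.1,0],0]]'
python3 -m jog '[[-0.4,[0.6,-0.1,0],0],[-0.4,[0.4,-0.1,0],0],[-0.4,[0.1,0,0],0],[-0.4,[0,0,0],0],[-0.4,[0,0,0],0]]'
python3 - <<'E'
from h import *
S=optics.get_image('scene')
cv2.imwrite('pics/c9.png',cv2.resize(S[180:320,260:400],None,fx=3.5,fy=3.5))
E
```

```text
time_s: 25.48
tool_pos: [509.6, 224.3, 48.5]
eef_rot: [180.0, -0.0, 87.3]
ft_force: [-0.1, 0.7, -0.4]
width: 36.7
finger_force: 20.3
time_s: 26.1
tool_pos: [573.3, 212.6, 48.2]
eef_rot: [-180.0, 0.0, 87.3]
ft_force: [-0.5, 0.2, 1.0]
width: 36.6
finger_force: 20.3
```

View pics/c9.png

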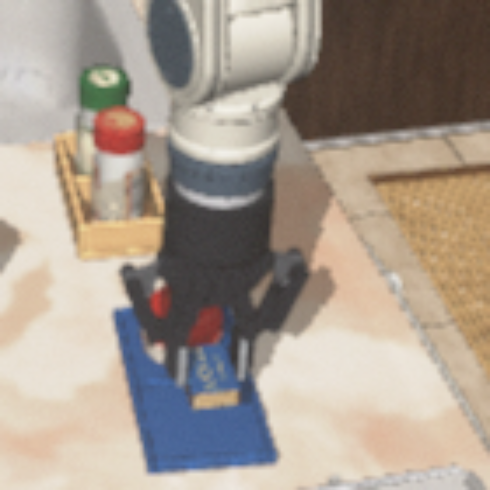

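```bash
python3 -m jog '[[-0.4,[0.03,0,-0.2],0],[-0.4,[0,0,-0.2],0],[-0.4,[0,0,-0.12],0],[-0.4,[0,0,-0.06],0],[-0.4,[0,0,0],0]]'
python3 -m jog '[[-0.4,[0,0,-0.02],0],[-0.4,[0,0,0],0],[-0.4,[0,0,0],0]]'
python3 -m jog '[[-0.4,[0,0,-0.015],0],[-0.4,[0,0,0],0],[-0.4,[0,0,0],0]]'
```

```text
time_s: 26.78
tool_pos: [575.9, 212.3, 13.2]
eef_rot: [-180.0, 0.0, 87.3]
ft_force: [-0.4, 0.7, 0.5]
width: 36.6
finger_force: 20.3
time_s: 27.15
tool_pos: [576.1, 212.4, 12.5]
eef_rot: [180.0, -0.0, 87.3]
ft_force: [0.5, -0.2, 0.3]
width: 36.8
finger_force: 20.3
time_s: 27.52
tool_pos: [576.0, 212.4, 11.4]
eef_rot: [180.0, 0.0, 87.3]
ft_force: [-0.2, 0.1, 0.2]
width: 36.7
finger_force: 20.3
```

```bash
python3 -m jog '[[-0.4,[0,0,-0.015],0],[-0.4,[0,0,0],0],[-0.4,[0,0,0],0]]'
python3 -m jog '[[0,[0,0,0],0],[0.1,[0,0,0],0],[0.1,[0,0,0],0],[0.1,[0,0,0],0]]'
python3 -m jog '[[0.1,[0,0,0.2],0],[0.1,[0,0,0.7],0],[0.5,[0,0,0.9],0],[1,[0,0,0.8],0],[1,[-0.3,0.3,0.4],0]]'
python3 -m jog '[[1,[-0.6,0.5,0],0],[1,[-0.6,0.5,0],0],[1,[-0.6,0.5,0],0],[1,[-0.4,0.3,0],0],[1,[0,0,0],0]]'
python3 -m jog '[[1,[0,0,0],0],[1,[0,0,0],0]]'
python3 - <<'E'
from h import *
T=optics.get_image('top');S=optics.get_image('scene')
a=cv2.resize(T[130:290,120:430],None,fx=1.3,fy=1.3);b=cv2.resize(S[130:320,260:390],None,fx=2.8,fy=2.8)
o=np.zeros((540,800,3),np.uint8);o[:a.shape[0],:a.shape[1]]=a;o[:b.shape[0],430:430+b.shape[1]]=b;cv2.imwrite('pics/c10.png',o)
E
```

```text
time_s: 27.9
tool_pos: [576.1, 212.4, 10.9]
eef_rot: [180.0, -0.0, 87.3]
ft_force: [-1.7, -0.4, 4.7]
width: 36.8
finger_force: 20.9
time_s: 28.4
tool_pos: [576.0, 212.3, 10.4]
eef_rot: [-180.0, 0.0, 87.3]
ft_force: [0.4, -0.0, -0.4]
width: 46.9
finger_force: 0.0
time_s: 29.02
tool_pos: [559.3, 229.9, 194.3]
eef_rot: [179.7, -0.1, 87.2]
ft_force: [0.7, 1.1, -0.6]
width: 85.5
finger_force: 0.0
time_s: 29.65
tool_pos: [424.5, 339.4, 191.7]
eef_rot: [179.9, -0.0, 87.5]
ft_force: [0.6, 0.3, 0.7]
width: 85.7
finger_force: 0.0
time_s: 29.9
tool_pos: [426.8, 337.8, 190.6]
eef_rot: [180.0, 0.0, 87.2]
ft_force: [-0.0, -0.9, 1.2]
width: 85.3
finger_force: 0.0
```

View pics/c10.png

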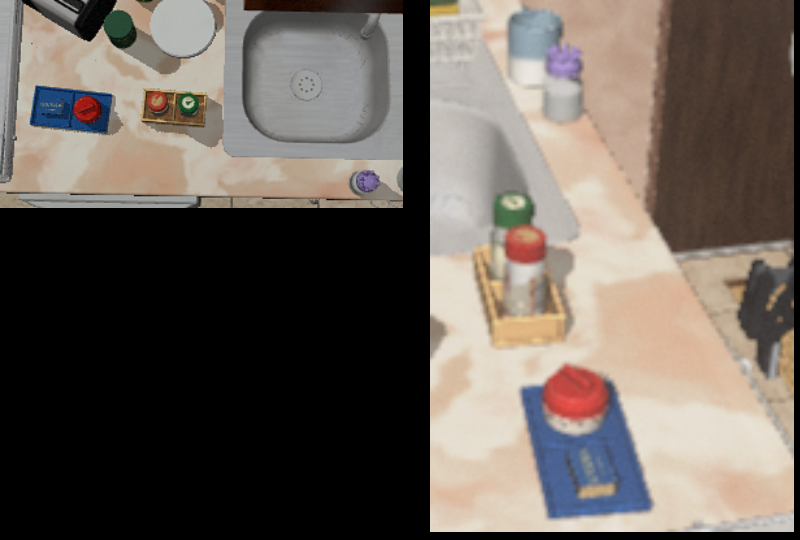

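All four are in their bays: jars at (157,103) and (188,104), timer at (87,108), matchbox at (50,104) in the top crop. The gripper is clear and the bystanders have not moved.

```bash
python3 -c "from cell import workorder; print(workorder.sign_off())"
```

```text
the job is handed in; nothing more can be done
None
```

The job is handed in at about 30 s: both jars stand upright in the stand, the timer (upright) and matchbox (flat) are in the tray, all let go, and the salt shaker and tea tin were left alone.

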